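# Bring the hand-truck wheel's valve round for pumping up

## Task

The hand truck's wheel sits on its bench stand to be pumped up: turn it, either way, by pushing its spokes with the fingertips, one after another in at least two separate pushes with the fingers drawn right out from between the spokes before the next, until the valve is at the very bottom of the rim with its stem pointing straight up at the hub. Push gently and do not grip the spokes, leave the tyre and the valve itself alone, and do not move the other things on the bench. Finish with the wheel at rest and the hand clear.

Things in the scene. Friction and masses are not known exactly. Their poses are not given: they have to be found in the camera images.
- stand: Fixed stand. Origin on the bench straight below the hub; x points the way the wheel's open face looks (away from the robot, roughly), z up. Foot 270 x 280 x 12 mm (x -170 to 100). It leans the wheel back 40 degrees like an easel: the open face looks along +x and 40 degrees upward. An A-frame of two 18 mm bars holds it from behind, 40 mm or more behind the spokes; nothing is in front.
- hub (a point): Centre of the wheel, in the middle plane of the spokes, 155 mm above the bench, straight above the stand's origin. The hub is a 42 mm diameter cylinder that stands 28 mm out of that plane on both sides (34 mm with its nut in front).
- wheel (a joint): Wheel angle (rad). 0 or any multiple of 2 pi = valve at the very bottom, stem straight up (the slope) at the hub. Grows anticlockwise as seen looking at the open face: a spoke at the top goes to -y of the stand. Starts between 1.75 and 4.53; turns either way without a stop. Friction 0.2 N m (about 3 N at 70 mm from the axis); stays where it is left.
- spokes: Five aluminium spokes, each 14 mm wide, 12 mm thick (6 either side of the middle plane), from hub (21 mm from the axis) to rim (100 mm), at 36, 108, 180, 252, 324 degrees from the valve's direction; openings clear right through. Origin at the hub's centre; z is the axis, out of the open face; x points from the hub to the valve. Turns with the wheel.
- tyre: Black rubber tyre, 302 mm outside diameter, 42 mm thick (21 mm either side of the middle plane), 109 mm inner radius, on an aluminium rim of 100 mm inner radius and 30 mm width. Not to be pushed. Origin at the hub's centre.
- valve: The valve: brass stem with black cap, on a black rubber foot, 10 to 16 mm in diameter, standing inward from the rim towards the hub, half-way between two spokes, from 100 mm to 62 mm from the axis. Not to be pushed. Its origin is at the hub's centre, NOT at the valve; use the points.
- valve_foot (a point): Foot of the valve stem at the rim, 100 mm from the axis, in the middle plane.
- valve_tip (a point): Capped tip of the valve stem, 62 mm from the axis.
- tape: Bystander: roll of blue masking tape lying flat, 104 mm diameter, 36 mm high; origin under its centre.
- glue: Bystander: white glue bottle with a cap, 64 mm diameter, 170 mm tall; origin under its centre.
- tin: Bystander: green tin, 90 mm diameter, 100 mm tall; origin under its centre.
- screwdriver: Bystander: screwdriver lying on the bench, about 200 mm long, handle to its -x end.

How it is judged:
By the outcome, as a careful person would: the job done as asked, in the order asked, and still so for the second after the job is handed in, with the robot touching nothing.
It also fails if it takes over 64 s, if anything falls off the work surface, if the arm or the gripper's body presses on something with over 40 N, if the wrist force passes 120 N, or if a joint passes its speed limit or range.

## Robot

A 6-joint arm with a two-finger parallel gripper is mounted at the origin on the work surface. World frame = base frame: x ahead of the robot, y to its left, z up, the work surface at z = 0. Lengths are in m, angles in rad, forces in N, time in s.
With the tool pointing down it reaches from about 0.375 to 0.975 m from the base axis. Payload 3.8 kg.
Tool frame: the origin (TCP) lies midway between the tips of the shut fingers; the grasp point (between the pads) lies 19 mm behind it; z points along the fingers, y is the line along which they close (so a half turn about z gives the same grasp; the last joint's range is limited). The gripper opens to 85 mm and grips with 20 to 120 N. Pads are 22 mm wide; open, the fingers measure 114 mm over their backs; the gripper's body (76 mm by 85 mm) begins 54 mm behind the grasp point. The pads swing forward as they close: fully open they stand 13 mm farther back than shut.
Start: joints at [-1.286, 0.264, 1.604, -0, 1.274, -0.037], TCP at [0.213, -0.64, 0.231] pointing down, gripper open.
Joint ranges: [-2.63, 2.63], [-0.94, 2.18], [0.31, 2.57], [-1.31, 4.45], [0, 2.66], [-2.55, 2.55]. Speed limits (rad/s): [2.57, 2.57, 3.14, 3.14, 3.14, 3.14].

## Interface

Orientations are given as a rotation vector (axis times angle).
In Python, from workcell import bot, imaging gives the robot as it stands.
- The arm moves only by the tool step_arm, never from a script. Its argument "series" is a list of rows, each an object of numbers: "grip": the closure, from -1 (fully open) to 1 (shut); "x", "y", "z": the shift along the tool's x, y, z normalised to -1 to 1, where 1 is 500 mm; "ax", "ay", "az": the turn, a rotation vector about the tool's x, y, z normalised to -1 to 1, where 1 is 30 degrees. A call has 1 to 12 rows; each row is the pose to reach, as a shift and turn from the pose commanded when the call began, along the tool's axes at that moment; what a row does not reach only later rows make up. A row lasts 1/10 s, in which the tool goes at most 50 mm and 8.59 degrees, less where a joint would pass 70% of its speed; a pose out of reach is approached as far as the arm can. A call with a number of a shift or a turn outside -1 to 1 is refused whole. A call with a gripper value outside its range is refused whole. The fingers move at their own pace and stop on an object; "force" is the grip in N (left out, the last holds). Time passes only in rows, so rows that repeat a pose let the fingers close. It gives the time, the measured TCP pose, the force, the opening and the grip force at its end, in the units of the state.
- bot.read_state(): the state, without advancing time (a new reading comes with each control period).
- imaging.read_camera(name): name is "side" or "top" or "wrist"; returns a dict with "img" (420x560x3 uint8, red, green, blue), "fx", "fy", "cx", "cy" (pixels), "R" (3x3) and "t" (3): a world point X has camera coordinates R X + t. Camera axes: x right, y down, z forward; pixel columns grow to the right and rows downward; lengths in m; the calibration is good to about 2 mm. The wrist camera is an equidistant fisheye: a pixel r from the principal point sees the ray r / f radians off the axis. A picture is of the moment at which its call begins. There is no depth.
- bot.finish_job(): hands the job in; it is judged then, once.
The state is a dict: "time": time; "q": joint angles; "joint_vel": joint speeds; "joint_torque": joint torques, N m; "tool_pos": TCP position; "tcp_rot": TCP orientation; "wrist_force": force on the tool from outside, world axes, zero at the start; "torque": the same for the moment, N m; "width": opening from 0.0 (shut) to 1.0 (fully open); "grip_force": force on a finger pad.
Only numpy, scipy, OpenCV 4.12 (cv2) and the standard library are available. Lean on these libraries where they do the work, as an engineer would, in place of code of your own. Each camera call takes 0.05 s, during which the arm holds its last target. There are 200 camera calls.

## Working session

There is one attempt and no reset: what is moved stays moved. The work goes in short steps, Python scripts to look and compute and a tool call to move; the robot and the scene stay as the last step left them, time stands still between calls to the robot, and variables do not carry over. Pictures are saved under pics/ and viewed, at most 10 in all, crops included, and the job is handed in when it is done.

Besides the shell and the picture viewer there is one more tool, called after ">>>" in YAML: its name, and indented under it one key for each argument. step_arm: Moves the arm, as the interface text tells. Scaled input: -1 to 1 covers 500 mm each way for a shift and 30 degrees each way for a turn. Its arguments: {"type":"object","properties":{"series":{"type":"array","items":{"type":"object","properties":{"grip":{"type":"number"},"x":{"type":"number","minimum":-1,"maximum":1},"y":{"type":"number","minimum":-1,"maximum":1},"z":{"type":"number","minimum":-1,"maximum":1},"ax":{"type":"number","minimum":-1,"maximum":1},"ay":{"type":"number","minimum":-1,"maximum":1},"az":{"type":"number","minimum":-1,"maximum":1}}}},"force":{"type":"number"}},"required":["series"]}

```bash
ls; mkdir -p pics
python3 - <<'E'
from workcell import bot, imaging
import cv2, numpy as np
s=bot.read_state(); print(s)
ims=[]
for n in ["side","top"]:
    c=imaging.read_camera(n); cv2.imwrite(f"pics/{n}0.png",c["img"][:,:,::-1])
    np.savez(f"{n}0.npz",**c)
    print(n,c["fx"],c["fy"],c["cx"],c["cy"],np.round(c["R"],3).tolist(),np.round(c["t"],3), "pos",np.round(-np.array(c["R"]).T@np.array(c["t"]),3))
E
```

```text
pics
{'time': 0.0, 'q': array([-1.28586893e+00,  2.64755437e-01,  1.60537557e+00, -2.85996162e-05,
        1.27370302e+00, -3.69064990e-02]), 'joint_vel': array([-0.00149314,  0.00016606,  0.00013401, -0.00065136,  0.00048723,
        0.00108313]), 'joint_torque': array([-9.63925195e-04, -5.15116310e+01, -3.67314005e+01, -1.70903159e-04,
        1.27776770e-02,  1.69697199e-05]), 'tool_pos': array([ 0.21328594, -0.63964433,  0.22995964]), 'tcp_rot': array([-3.09881150e+00, -5.03013767e-01,  4.77763801e-04]), 'wrist_force': array([-0.55865126,  0.21863509, -0.25411856]), 'torque': array([0.00921895, 0.04588895, 0.00012952]), 'grip_force': 0.0, 'width': 0.999722576077876}
side 453.9485440175962 453.9485440175962 282.75717929183344 209.27780461526876 [[-0.861, -0.509, -0.008], [-0.301, 0.522, -0.798], [0.411, -0.684, -0.602]] [0.489 0.251 1.085] pos [0.051 0.861 0.858]
top 422.9410032196692 422.9410032196692 278.4254667965609 214.87079834602955 [[0.009, -1.0, 0.011], [-0.981, -0.011, -0.196], [0.196, -0.009, -0.981]] [0.019 0.578 0.988] pos [0.373 0.035 1.081]
```

View pics/side0.png

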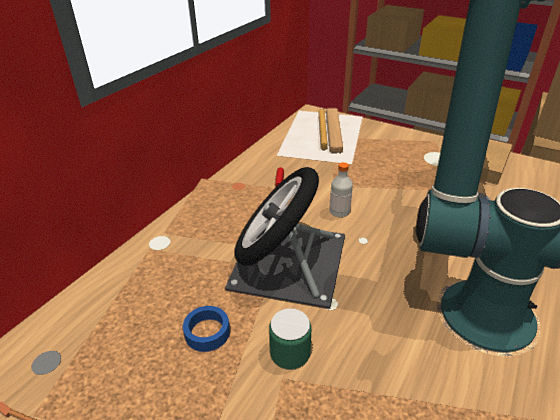

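View pics/top0.png

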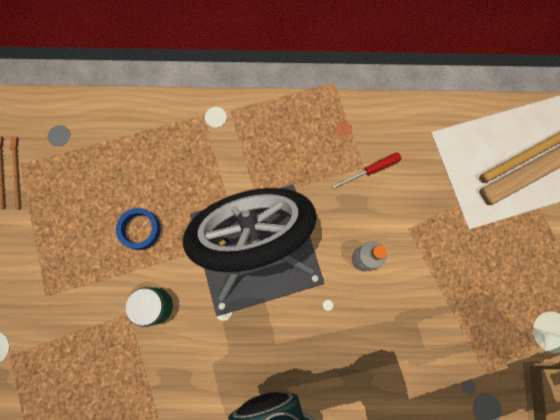

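The side view shows the wheel nearly edge-on, with its hub near (272,212). The top view shows the open face with its hub near (248,224) and an orange-brown spot, possibly the valve, near (222,243). Bystanders in the top view are the tape at (138,229), tin at (150,307), glue at (370,256) and screwdriver at (368,170).

Run:
```python
import cv2,numpy as np
c=np.load("top0.npz"); im=c["img"][170:325,170:345,::-1]
cv2.imwrite("pics/topcrop.png",cv2.resize(im,None,fx=3.8,fy=3.8,interpolation=cv2.INTER_CUBIC))
```

```text
(no output)
```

View pics/topcrop.png

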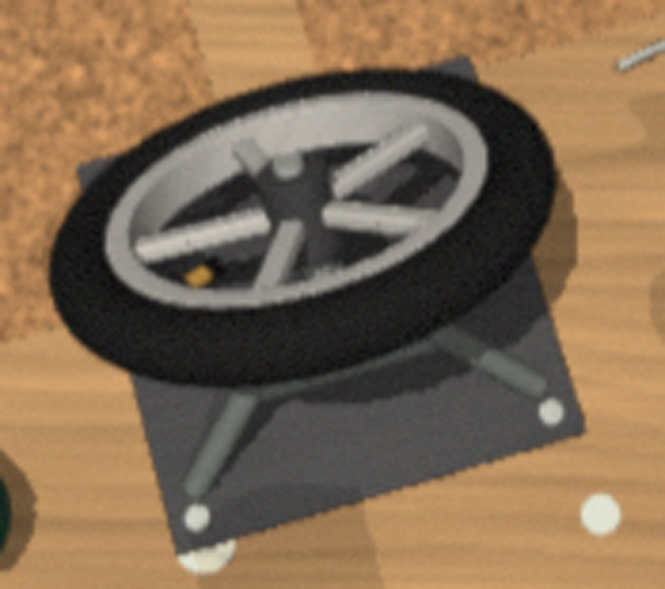

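The enlarged top view shows the foot's corners in crop pixels at (178,552), (583,432), (470,58) and (80,165). The hub nut is near (287,165), the brass valve stem near (200,275), and the five spokes are clear. Next I fit the stand pose and cast the valve and spokes onto the wheel plane.

```bash
cat > h.py <<'E'
import cv2, numpy as np
from scipy.spatial.transform import Rotation as Ro
def ray(c,uv):
    R=np.array(c["R"]);t=np.array(c["t"])
    d=np.array([(uv[0]-c["cx"])/c["fx"],(uv[1]-c["cy"])/c["fy"],1.])
    return -R.T@t, R.T@d
def onplane(c,uv,p,n):
    o,d=ray(c,uv); return o+d*(n@(p-o)/(n@d))
def proj(c,X):
    k=np.array(c["R"])@X+np.array(c["t"]); return np.array([c["fx"]*k[0]/k[2]+c["cx"],c["fy"]*k[1]/k[2]+c["cy"]])
def axes(yaw):
    ex=np.array([np.cos(yaw),np.sin(yaw),0]); ey=np.array([-np.sin(yaw),np.cos(yaw),0]); a=np.deg2rad(40)
    n=ex*np.cos(a)+np.array([0,0,np.sin(a)]); u=-ex*np.sin(a)+np.array([0,0,np.cos(a)])  # axis, up-slope
    return ex,ey,n,u
def ang(X,hub,yaw):
    # wheel angle of a point's direction: 0 = bottom, anticlockwise seen from the front (top -> -y... )
    ex,ey,n,u=axes(yaw); d=X-hub
    r=-u; s=np.cross(n,r)
    return np.arctan2(d@s,d@r), np.hypot(d@s,d@r)
E
python3 - <<'E'
from h import *
c=np.load("top0.npz"); z=np.array([0,0,1.])
px=np.array([[178,552],[583,432],[470,58],[80,165]])/3.8+170
W=np.array([onplane(c,p,np.array([0,0,.012]),z) for p in px])
L=np.array([[-.17,.14],[-.17,-.14],[.1,-.14],[.1,.14]])
print(W.round(3), [np.linalg.norm(W[i]-W[(i+1)%4]).round(3) for i in range(4)])
a=L-L.mean(0);b=W[:,:2]-W[:,:2].mean(0)
yaw=np.arctan2((a[:,0]*b[:,1]-a[:,1]*b[:,0]).sum(),(a*b).sum())
Rm=np.array([[np.cos(yaw),-np.sin(yaw)],[np.sin(yaw),np.cos(yaw)]])
o=W[:,:2].mean(0)-Rm@L.mean(0); hub=np.r_[o,.155]
print("yaw",yaw,"hub",hub, "res",(W[:,:2]-(L@Rm.T+o)).round(4).tolist())
ex,ey,n,u=axes(yaw); print("n",n,"u",u)
print("nut proj crop",(proj(c,hub+.034*n)-170)*3.8)
for k in range(4):
    v=[u,-u,ey,-ey][k]; print("tyre edge crop", (proj(c,hub+.151*v+.0*n)-170)*3.8)
for nm,p in dict(valve=(200,275),s1=(147,250),s2=(425,133),s3=(430,222),s4=(272,283),s5=(240,147)).items():
    X=onplane(c,np.array(p)/3.8+170,hub,n); a,r=ang(X,hub,yaw); print(nm,np.rad2deg(a).round(1)%360,r.round(4),X.round(3))
np.savez("est.npz",hub=hub,yaw=yaw)
E
```

```text
[[ 0.333  0.174  0.012]
 [ 0.413 -0.089  0.012]
 [ 0.666 -0.014  0.012]
 [ 0.588  0.25   0.012]] [np.float64(0.275), np.float64(0.264), np.float64(0.275), np.float64(0.266)]
yaw 0.2892414587360094 hub [0.53355876 0.08996835 0.155     ] res [[0.0027, -0.0018], [0.002, 0.0034], [-0.0032, 0.0013], [-0.0015, -0.0029]]
n [0.73422334 0.21849524 0.64278761] u [-0.61608654 -0.18333927  0.76604444]
nut proj crop [288.42795432 161.03765823]
tyre edge crop [340.71075113 354.11179766]
tyre edge crop [273.67995585 102.22906461]
tyre edge crop [ 50.44743881 281.20671748]
tyre edge crop [549.36137642 141.3593251 ]
valve 121.1 0.0755 [0.491 0.145 0.185]
s1 87.1 0.0934 [0.51  0.18  0.151]
s2 301.4 0.0995 [0.59  0.018 0.115]
s3 232.6 0.0845 [0.521 0.016 0.194]
s4 158.9 0.0729 [0.484 0.103 0.207]
s5 15.6 0.1045 [0.588 0.135 0.078]
```

```bash
cat >> h.py <<'E'
E_=None
def est():
    e=np.load("est.npz"); return e["hub"],float(e["yaw"])
def pt(phi,r,h):
    hub,yaw=est(); ex,ey,n,u=axes(yaw); p=np.deg2rad(phi)
    return hub+r*(-u*np.cos(p)+ey*np.sin(p))+h*n
def Rtool(tau):
    hub,yaw=est(); ex,ey,n,u=axes(yaw); t=np.deg2rad(tau)
    z=-ex*np.sin(t)-np.array([0,0,np.cos(t)]); y=-ey
    return np.c_[np.cross(y,z),y,z]
def rel(s,p,R=None):
    R0=Ro.from_rotvec(s["tcp_rot"]).as_matrix()
    sh=R0.T@(p-s["tool_pos"])/.5
    tn=None if R is None else np.rad2deg(Ro.from_matrix(R0.T@R).as_rotvec())/30
    return sh.round(4), None if tn is None else tn.round(4)
E
python3 - <<'E'
from h import *; from workcell import bot
s=bot.read_state(); p=pt(195,.066,.13); print(p)
print("up .15",rel(s,s["tool_pos"]+[0,0,.15])); print(rel(s,p,Rtool(40)))
E
```

```text
[0.59460383 0.09031217 0.28739857]
up .15 (array([ 0.    , -0.0006, -0.3   ]), None)
(array([ 1.1853, -1.1442, -0.1122]), array([ 0.0179, -1.3333,  0.061 ]))
```

>>> step_arm:
  series:
    - {"z":-0.1,"grip":1}
    - {"z":-0.2,"grip":1}
    - {"x":0.05,"y":-0.05,"z":-0.3,"grip":1}
    - {"x":0.1,"y":-0.1,"z":-0.3,"grip":1}
    - {"x":0.16,"y":-0.16,"z":-0.3,"ay":-0.1,"grip":1}
    - {"x":0.22,"y":-0.22,"z":-0.3,"ay":-0.2,"grip":1}
    - {"x":0.28,"y":-0.28,"z":-0.3,"ay":-0.3,"grip":1}
    - {"x":0.34,"y":-0.34,"z":-0.3,"ay":-0.4,"grip":1}
    - {"x":0.4,"y":-0.4,"z":-0.3,"ay":-0.5,"grip":1}
    - {"x":0.46,"y":-0.46,"z":-0.3,"ay":-0.6,"grip":1}
    - {"x":0.52,"y":-0.52,"z":-0.3,"ay":-0.7,"grip":1}
    - {"x":0.58,"y":-0.57,"z":-0.3,"ay":-0.8,"grip":1}

```text
validation failed for argument at $.se...
```

Run:
```python
from h import *; from workcell import bot
s=bot.read_state(); print(s["time"],s["q"].round(3),s["tool_pos"],s["wrist_force"],s["width"]); p=pt(195,.066,.13); print(rel(s,p,Rtool(40)))
print(Ro.from_rotvec(s["tcp_rot"]).as_matrix().round(3))
```

```text
0.1 [-1.286  0.265  1.605  0.     1.274 -0.037] [ 0.21327495 -0.63971157  0.23005344] [-0.42504721 -0.52624329  0.53624069] 0.9993471955666191
(array([ 1.1853, -1.1442, -0.1122]), array([ 0.0179, -1.3333,  0.061 ]))
[[ 0.949  0.316 -0.001]
 [ 0.316 -0.949  0.002]
 [ 0.    -0.002 -1.   ]]
```

>>> step_arm:
  series:
    - {"x":0,"y":0,"z":-0.1,"ax":0,"ay":0,"az":0,"grip":1}
    - {"x":0,"y":0,"z":-0.2,"ax":0,"ay":0,"az":0,"grip":1}
    - {"x":0,"y":0,"z":-0.3,"ax":0,"ay":0,"az":0,"grip":1}

```text
time: 0.4
tool_pos: [0.2133, -0.6397, 0.3815]
tcp_rot: [-3.098, -0.503, 0.0]
wrist_force: [-0.5, -1.1, 1.5]
width: 0.517
grip_force: 0.0
```

>>> step_arm:
  series:
    - {"x":0.06,"y":-0.06,"z":0,"ax":0,"ay":-0.1,"az":0,"grip":1}
    - {"x":0.12,"y":-0.12,"z":0,"ax":0,"ay":-0.2,"az":0,"grip":1}
    - {"x":0.18,"y":-0.18,"z":0,"ax":0,"ay":-0.3,"az":0,"grip":1}
    - {"x":0.24,"y":-0.24,"z":0,"ax":0,"ay":-0.4,"az":0,"grip":1}
    - {"x":0.3,"y":-0.3,"z":0,"ax":0,"ay":-0.5,"az":0,"grip":1}
    - {"x":0.36,"y":-0.36,"z":0,"ax":0,"ay":-0.6,"az":0,"grip":1}
    - {"x":0.42,"y":-0.42,"z":0,"ax":0,"ay":-0.7,"az":0,"grip":1}
    - {"x":0.48,"y":-0.48,"z":0,"ax":0,"ay":-0.8,"az":0,"grip":1}
    - {"x":0.54,"y":-0.54,"z":0,"ax":0,"ay":-0.9,"az":0,"grip":1}
    - {"x":0.6,"y":-0.6,"z":0,"ax":0,"ay":-1,"az":0,"grip":1}
    - {"x":0.66,"y":-0.66,"z":0,"ax":0,"ay":-1,"az":0,"grip":1}
    - {"x":0.72,"y":-0.72,"z":0,"ax":0,"ay":-1,"az":0,"grip":1}

```text
time: 1.6
tool_pos: [0.4418, -0.1829, 0.3803]
tcp_rot: [2.918, 0.475, -0.785]
wrist_force: [0.8, 0.0, -0.2]
width: -0.004
grip_force: 0.0
```

```bash
cat > st.py <<'E'
import sys; from h import *; from workcell import bot
s=bot.read_state(); print(s["time"],s["q"].round(3),s["tool_pos"].round(4),s["wrist_force"].round(1),s["width"])
a=[float(v) for v in sys.argv[1:]]  # phi r h tau
print(*rel(s,pt(*a[:3]),Rtool(a[3])))
E
python3 st.py 195 .066 .13 40
```

```text
1.6 [-0.248  0.116  1.592 -0.287  1.875  0.975] [ 0.4418 -0.1829  0.3803] [ 0.8  0.  -0.2] -0.0038124300334547528
[ 0.4942 -0.4211 -0.0711] [ 0.0352 -0.3303  0.0536]
```

>>> step_arm:
  series:
    - {"x":0.1,"y":-0.05,"z":-0.07,"ax":0,"ay":-0.1,"az":0,"grip":1}
    - {"x":0.2,"y":-0.1,"z":-0.07,"ax":0,"ay":-0.2,"az":0,"grip":1}
    - {"x":0.28,"y":-0.15,"z":-0.07,"ax":0.035,"ay":-0.33,"az":0.05,"grip":1}
    - {"x":0.35,"y":-0.21,"z":-0.07,"ax":0.035,"ay":-0.33,"az":0.05,"grip":1}
    - {"x":0.41,"y":-0.27,"z":-0.07,"ax":0.035,"ay":-0.33,"az":0.05,"grip":1}
    - {"x":0.46,"y":-0.33,"z":-0.07,"ax":0.035,"ay":-0.33,"az":0.05,"grip":1}
    - {"x":0.494,"y":-0.38,"z":-0.07,"ax":0.035,"ay":-0.33,"az":0.05,"grip":1}
    - {"x":0.494,"y":-0.42,"z":-0.07,"ax":0.035,"ay":-0.33,"az":0.05,"grip":1}
    - {"x":0.494,"y":-0.42,"z":-0.07,"ax":0.035,"ay":-0.33,"az":0.05,"grip":1}
    - {"x":0.494,"y":-0.42,"z":-0.07,"ax":0.035,"ay":-0.33,"az":0.05,"grip":1}

```text
time: 2.6
tool_pos: [0.594, 0.087, 0.2888]
tcp_rot: [2.833, 0.414, -1.028]
wrist_force: [0.0, 0.8, 0.7]
width: 0.0
grip_force: 0.0
```

```bash
python3 st.py 195 .066 -.012 40
python3 - <<'E'
from workcell import imaging; import numpy as np,cv2
a=imaging.read_camera("wrist"); np.savez("w0.npz",**a); b=imaging.read_camera("top"); np.savez("top1.npz",**b)
print(a["fx"],a["cx"],a["cy"])
cv2.imwrite("pics/w1.png",np.vstack([a["img"][:,:,::-1]]))
cv2.imwrite("pics/t1.png",cv2.resize(b["img"][120:330,140:420,::-1],None,fx=2.5,fy=2.5))
E
```

```text
2.6 [ 0.155  0.556  1.246 -0.098  2.029  1.424] [0.594  0.087  0.2888] [0.  0.8 0.7] 8.611548151656371e-05
[-0.0457 -0.0063  0.2798] [ 0.0026 -0.0041  0.0006]
325.19226210127806 278.6973454874999 211.68129221487737
```

View pics/w1.png

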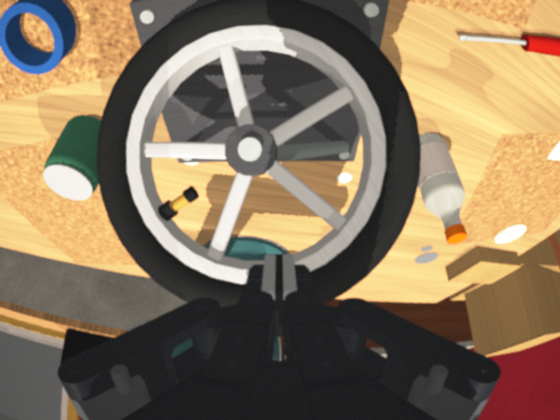

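View pics/t1.png

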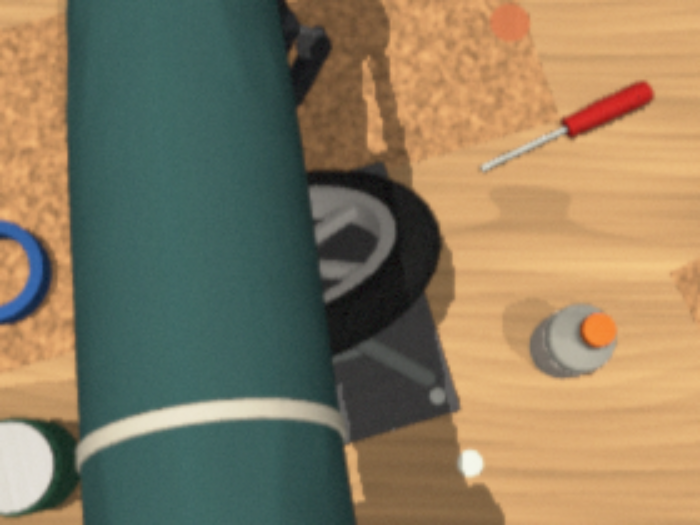

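The wrist view shows the whole open face: hub nut at (250,150), valve from its cap at (192,194) to its foot at (165,210), spoke ends near (148,150), (228,50), (347,95), (338,222) and (219,250). The shut fingertips are at (280,260). In the top view the forearm hides most of the wheel, and the bystanders are unmoved.

```bash
cat >> h.py <<'E'
def fray(c,uv):
    R=np.array(c["R"]);t=np.array(c["t"]); d=np.array([uv[0]-c["cx"],uv[1]-c["cy"]]); r=np.hypot(*d); th=r/c["fx"]
    return -R.T@t, R.T@np.r_[d/max(r,1e-9)*np.sin(th),np.cos(th)]
def fplane(c,uv,h=0.):
    hub,yaw=est(); n=axes(yaw)[2]; o,d=fray(c,uv); X=o+d*(n@(hub+h*n-o)/(n@d)); a,r=ang(X,hub,yaw); return X,np.rad2deg(a)%360,r
E
python3 - <<'E'
from h import *
c=np.load("w0.npz"); hub,yaw=est()
X,a,r=fplane(c,(250,150),.034); print("nut off mm",r*1e3,a, X)
for nm,p,h in [("cap",(192,194),0),("foot",(165,210),0),("s",(148,150),.006),("s",(228,50),.006),("s",(347,95),.006),("s",(338,222),.006),("s",(219,250),.006)]:
    X,a,r=fplane(c,p,h); print(nm,a.round(1),r.round(4))
# rim bright inner/outer edge symmetric check: tyre outer edge
for nm,p in [("tyre L",(99,150)),("tyre R",(419,150)),("rim L",(148,150)),("rim R",(364,150))]:
    X,a,r=fplane(c,p,0.0); print(nm,a.round(1),r.round(4))
E
```

```text
nut off mm 2.6141172829555304 129.9298535583388 [0.55691689 0.09901088 0.1781401 ]
cap 122.9 0.068
foot 121.6 0.0978
s 88.0 0.0968
s 15.2 0.0949
s 302.2 0.0934
s 229.3 0.0938
s 159.2 0.0919
tyre L 87.4 0.1531
tyre R 271.7 0.149
rim L 87.8 0.0993
rim R 271.2 0.0951
```

```bash
python3 - <<'E'
from h import *
hub,yaw=est(); ex,ey,n,u=axes(yaw); np.savez("est.npz",hub=hub+.0018*ey+.0008*u,yaw=yaw)
E
python3 st.py 195 .066 -.012 40
python3 - <<'E'
from h import *; from workcell import bot
s=bot.read_state(); s["tool_pos"]=pt(195,.066,-.012); s["tcp_rot"]=Ro.from_matrix(Rtool(40)).as_rotvec()
for p in range(190,108,-5): print(p,rel(s,pt(p,.066,-.012))[0])
E
```

```text
2.7 [ 0.153  0.556  1.245 -0.097  2.029  1.424] [0.5943 0.0861 0.2892] [-0.5 -0.3 -0.1] -0.0016829508819710148
[-0.0471 -0.0114  0.28  ] [ 0.0004 -0.0059 -0.0019]
190 [-0.0025 -0.0112 -0.0004]
185 [-0.0039 -0.0227 -0.0007]
180 [-0.0044 -0.0342 -0.0008]
175 [-0.0039 -0.0457 -0.0007]
170 [-0.0025 -0.0571 -0.0004]
165 [-0.     -0.0683  0.    ]
160 [ 0.0034 -0.0793  0.0006]
155 [ 0.0078 -0.0899  0.0014]
150 [ 0.013  -0.1002  0.0023]
145 [ 0.0191 -0.1099  0.0034]
140 [ 0.026  -0.119   0.0046]
135 [ 0.0336 -0.1275  0.0059]
130 [ 0.042  -0.1353  0.0074]
125 [ 0.051  -0.1423  0.009 ]
120 [ 0.0606 -0.1485  0.0107]
115 [ 0.0706 -0.1538  0.0125]
110 [ 0.0811 -0.1582  0.0143]
```

>>> step_arm:
  series:
    - {"x":-0.01,"y":-0.01,"z":0.06,"ax":0,"ay":-0.005,"az":0,"grip":1}
    - {"x":-0.02,"y":-0.011,"z":0.12,"ax":0,"ay":-0.005,"az":0,"grip":1}
    - {"x":-0.03,"y":-0.011,"z":0.17,"ax":0,"ay":-0.005,"az":0,"grip":1}
    - {"x":-0.036,"y":-0.011,"z":0.21,"ax":0,"ay":-0.005,"az":0,"grip":1}
    - {"x":-0.041,"y":-0.011,"z":0.24,"ax":0,"ay":-0.005,"az":0,"grip":1}
    - {"x":-0.045,"y":-0.011,"z":0.265,"ax":0,"ay":-0.005,"az":0,"grip":1}
    - {"x":-0.047,"y":-0.011,"z":0.28,"ax":0,"ay":-0.005,"az":0,"grip":1}
    - {"x":-0.047,"y":-0.011,"z":0.28,"ax":0,"ay":-0.005,"az":0,"grip":1}
    - {"x":-0.047,"y":-0.011,"z":0.28,"ax":0,"ay":-0.005,"az":0,"grip":1}

```text
time: 3.6
tool_pos: [0.4898, 0.0614, 0.1964]
tcp_rot: [2.833, 0.412, -1.031]
wrist_force: [-0.7, -0.8, -0.5]
width: -0.002
grip_force: 0.0
```

```bash
python3 st.py 195 .066 -.012 40
```

```text
3.6 [ 0.141  0.422  1.616 -0.097  1.795  1.436] [0.4898 0.0614 0.1964] [-0.7 -0.8 -0.5] -0.0024515317703160937
[-0.0014  0.0008  0.0003] [-0.     -0.0008 -0.0008]
```

>>> step_arm:
  series:
    - {"x":-0.002,"y":-0.011,"z":0,"ax":0,"ay":0,"az":0,"grip":1}
    - {"x":-0.004,"y":-0.02,"z":-0.001,"ax":0,"ay":0,"az":0,"grip":1}
    - {"x":-0.005,"y":-0.03,"z":-0.001,"ax":0,"ay":0,"az":0,"grip":1}
    - {"x":-0.005,"y":-0.04,"z":-0.001,"ax":0,"ay":0,"az":0,"grip":1}
    - {"x":-0.004,"y":-0.05,"z":-0.001,"ax":0,"ay":0,"az":0,"grip":1}
    - {"x":-0.002,"y":-0.06,"z":0,"ax":0,"ay":0,"az":0,"grip":1}
    - {"x":0,"y":-0.068,"z":0,"ax":0,"ay":0,"az":0,"grip":1}
    - {"x":0.002,"y":-0.074,"z":0,"ax":0,"ay":0,"az":0,"grip":1}
    - {"x":0.004,"y":-0.08,"z":0,"ax":0,"ay":0,"az":0,"grip":1}
    - {"x":0.004,"y":-0.08,"z":0,"ax":0,"ay":0,"az":0,"grip":1}

```text
time: 4.6
tool_pos: [0.4791, 0.1014, 0.1943]
tcp_rot: [2.833, 0.414, -1.034]
wrist_force: [-0.5, -1.0, 0.5]
width: 0.001
grip_force: 0.3
```

```bash
python3 st.py 160 .066 -.012 40
python3 - <<'E'
from workcell import imaging; import numpy as np,cv2
a=imaging.read_camera("wrist"); np.savez("w1.npz",**a); cv2.imwrite("pics/w2.png",a["img"][:,:,::-1])
E
```

```text
4.6 [ 0.199  0.421  1.623 -0.059  1.796  1.487] [0.4791 0.1014 0.1943] [-0.5 -1.   0.5] 0.0011282562397367973
[-0.0024  0.0042 -0.0009] [-0.0009  0.0027  0.0023]
```

View pics/w2.png

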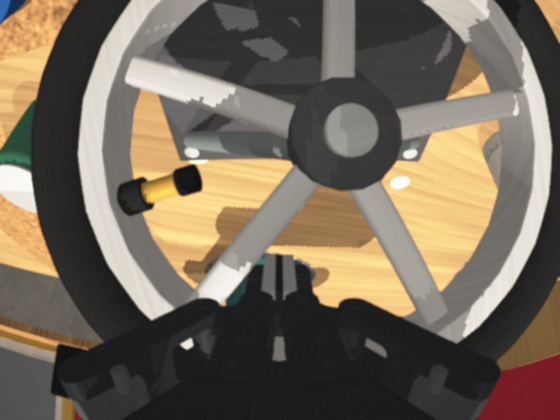

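The wrist view shows the fingertips at (280,270) against the spoke running from (305,180) to (205,300), and the wheel has started turning. The valve now runs from its cap at (188,180) to its foot at (130,196). I continue along the arc.

>>> step_arm:
  series:
    - {"x":0.004,"y":-0.011,"z":0.001,"ax":0,"ay":0,"az":0,"grip":1}
    - {"x":0.01,"y":-0.021,"z":0.002,"ax":0,"ay":0,"az":0,"grip":1}
    - {"x":0.016,"y":-0.031,"z":0.003,"ax":0,"ay":0,"az":0,"grip":1}
    - {"x":0.023,"y":-0.04,"z":0.004,"ax":0,"ay":0,"az":0,"grip":1}
    - {"x":0.03,"y":-0.048,"z":0.005,"ax":0,"ay":0,"az":0,"grip":1}
    - {"x":0.039,"y":-0.056,"z":0.007,"ax":0,"ay":0,"az":0,"grip":1}
    - {"x":0.048,"y":-0.063,"z":0.008,"ax":0,"ay":0,"az":0,"grip":1}
    - {"x":0.053,"y":-0.066,"z":0.009,"ax":0,"ay":0,"az":0,"grip":1}
    - {"x":0.057,"y":-0.069,"z":0.01,"ax":0,"ay":0,"az":0,"grip":1}
    - {"x":0.057,"y":-0.069,"z":0.01,"ax":0,"ay":0,"az":0,"grip":1}

```text
time: 5.65
tool_pos: [0.4874, 0.1396, 0.1719]
tcp_rot: [2.833, 0.414, -1.033]
wrist_force: [-1.3, -0.5, 1.0]
width: 0.002
grip_force: 0.5
```

```bash
python3 st.py 120 .066 -.012 40
cat > look.py <<'E'
# valve angle from the brass-coloured stem in the wrist view
from h import *; from workcell import imaging; import sys
c=imaging.read_camera("wrist"); np.savez(sys.argv[1]+".npz",**c); im=np.ascontiguousarray(c["img"][:,:,::-1]); cv2.imwrite(f"pics/{sys.argv[1]}.png",im)
m=cv2.inRange(cv2.cvtColor(im,cv2.COLOR_BGR2HSV),(14,150,90),(32,255,255))
nl,lab,stt,cen=cv2.connectedComponentsWithStats(m)
for i in np.argsort(-stt[1:,4])[:4]+1:
    X,a,r=fplane(c,cen[i]); 
    if r<.11: print("brass",cen[i].round(1),stt[i,4],"angle",a.round(2),"r",r.round(4))
E
python3 look.py w3
python3 - <<'E'
from h import *
c=np.load("w1.npz")
for p in [(188,180),(130,196),(160,188)]: print(fplane(c,p)[1:])
E
```

```text
5.65 [ 0.248  0.471  1.594 -0.027  1.775  1.533] [0.4874 0.1396 0.1719] [-1.3 -0.5  1. ] 0.0019045177571188345
[-0.0029  0.0035 -0.0009] [-0.0006  0.0015  0.0018]
brass [241.3 137.7] 803 angle 68.37 r 0.0811
(np.float64(104.96470761553293), np.float64(0.06710011152158753))
(np.float64(104.41829955152315), np.float64(0.09667531374028687))
(np.float64(104.79512443647211), np.float64(0.08088772883654757))
```

>>> step_arm:
  series:
    - {"x":-0.01,"y":0.008,"z":-0.001,"ax":0,"ay":0,"az":0,"grip":1}
    - {"x":-0.006,"y":0.008,"z":-0.03,"ax":0,"ay":0,"az":0,"grip":1}
    - {"x":0,"y":0.008,"z":-0.07,"ax":0,"ay":0,"az":0,"grip":1}
    - {"x":0.01,"y":0.008,"z":-0.12,"ax":0,"ay":0,"az":0,"grip":1}
    - {"x":0.02,"y":0.008,"z":-0.17,"ax":0,"ay":0,"az":0,"grip":1}
    - {"x":0.025,"y":0.008,"z":-0.2,"ax":0,"ay":0,"az":0,"grip":1}
    - {"x":0.025,"y":0.008,"z":-0.2,"ax":0,"ay":0,"az":0,"grip":1}

```text
time: 6.4
tool_pos: [0.5613, 0.1568, 0.2426]
tcp_rot: [2.836, 0.414, -1.025]
wrist_force: [0.9, -0.5, 0.5]
width: 0.004
grip_force: 0.0
```

```bash
python3 look.py w4; python3 st.py 212 .066 .09 40;  python3 - <<'E'
from h import *; from workcell import bot
s=bot.read_state(); s["tool_pos"]=pt(212,.066,.09); s["tcp_rot"]=Ro.from_matrix(Rtool(40)).as_rotvec()
print(rel(s,pt(212,.066,-.012))[0])
s["tool_pos"]=pt(212,.066,-.012)
for p in range(207,108,-5): print(p,rel(s,pt(p,.066,-.012))[0])
E
```

```text
brass [250.9 146.8] 279 angle 68.68 r 0.081
6.45 [ 0.246  0.549  1.343 -0.03   1.945  1.526] [0.5602 0.1565 0.2415] [-0.1 -0.1  0.4] -0.00039573283343392304
[-0.0376  0.1787 -0.0074] [-0.0001 -0.0037  0.0011]
[-0.0354 -0.      0.2009]
207 [-0.0056 -0.01   -0.001 ]
202 [-0.0103 -0.0205 -0.0018]
197 [-0.0141 -0.0314 -0.0025]
192 [-0.0169 -0.0425 -0.003 ]
187 [-0.0188 -0.0539 -0.0033]
182 [-0.0197 -0.0653 -0.0035]
177 [-0.0196 -0.0769 -0.0035]
172 [-0.0185 -0.0883 -0.0033]
167 [-0.0164 -0.0996 -0.0029]
162 [-0.0134 -0.1107 -0.0024]
157 [-0.0094 -0.1215 -0.0017]
152 [-0.0045 -0.1319 -0.0008]
147 [ 0.0012 -0.1418  0.0002]
142 [ 0.0078 -0.1512  0.0014]
137 [ 0.0152 -0.16    0.0027]
132 [ 0.0233 -0.168   0.0041]
127 [ 0.032  -0.1754  0.0056]
122 [ 0.0414 -0.1819  0.0073]
117 [ 0.0512 -0.1876  0.009 ]
112 [ 0.0615 -0.1923  0.0109]
```

>>> step_arm:
  series:
    - {"x":-0.01,"y":0.06,"z":-0.007,"ax":0,"ay":0,"az":0,"grip":1}
    - {"x":-0.025,"y":0.12,"z":-0.007,"ax":0,"ay":0,"az":0,"grip":1}
    - {"x":-0.038,"y":0.179,"z":-0.007,"ax":0,"ay":0,"az":0,"grip":1}
    - {"x":-0.038,"y":0.179,"z":-0.007,"ax":0,"ay":0,"az":0,"grip":1}
    - {"x":-0.038,"y":0.179,"z":-0.007,"ax":0,"ay":0,"az":0,"grip":1}
    - {"x":-0.047,"y":0.179,"z":0.05,"ax":0,"ay":0,"az":0,"grip":1}
    - {"x":-0.056,"y":0.179,"z":0.1,"ax":0,"ay":0,"az":0,"grip":1}
    - {"x":-0.064,"y":0.179,"z":0.14,"ax":0,"ay":0,"az":0,"grip":1}
    - {"x":-0.07,"y":0.179,"z":0.175,"ax":0,"ay":0,"az":0,"grip":1}
    - {"x":-0.073,"y":0.179,"z":0.194,"ax":0,"ay":0,"az":0,"grip":1}
    - {"x":-0.073,"y":0.179,"z":0.194,"ax":0,"ay":0,"az":0,"grip":1}

```text
time: 7.55
tool_pos: [0.4966, 0.0453, 0.1891]
tcp_rot: [2.831, 0.415, -1.036]
wrist_force: [0.5, 1.6, 0.4]
width: -0.0
grip_force: 0.0
```

```bash
python3 st.py 212 .066 -.012 40; python3 look.py w5
```

```text
7.55 [ 0.118  0.438  1.609 -0.113  1.788  1.413] [0.4966 0.0453 0.1891] [0.5 1.6 0.4] -9.039179366190662e-10
[ 0.0016  0.0017 -0.0058] [0.0004 0.0071 0.0032]
brass [57.1 98.3] 435 angle 68.35 r 0.0838
```

>>> step_arm:
  series:
    - {"x":-0.005,"y":-0.01,"z":-0.004,"ax":0,"ay":0,"az":0,"grip":1}
    - {"x":-0.01,"y":-0.02,"z":-0.006,"ax":0,"ay":0,"az":0,"grip":1}
    - {"x":-0.014,"y":-0.031,"z":-0.006,"ax":0,"ay":0,"az":0,"grip":1}
    - {"x":-0.017,"y":-0.042,"z":-0.006,"ax":0,"ay":0,"az":0,"grip":1}
    - {"x":-0.019,"y":-0.053,"z":-0.006,"ax":0,"ay":0,"az":0,"grip":1}
    - {"x":-0.02,"y":-0.064,"z":-0.006,"ax":0,"ay":0,"az":0,"grip":1}
    - {"x":-0.02,"y":-0.076,"z":-0.006,"ax":0,"ay":0,"az":0,"grip":1}
    - {"x":-0.018,"y":-0.088,"z":-0.006,"ax":0,"ay":0,"az":0,"grip":1}
    - {"x":-0.016,"y":-0.099,"z":-0.006,"ax":0,"ay":0,"az":0,"grip":1}
    - {"x":-0.013,"y":-0.11,"z":-0.006,"ax":0,"ay":0,"az":0,"grip":1}
    - {"x":-0.009,"y":-0.12,"z":-0.006,"ax":0,"ay":0,"az":0,"grip":1}

```text
time: 8.7
tool_pos: [0.4792, 0.1022, 0.1951]
tcp_rot: [2.831, 0.414, -1.034]
wrist_force: [-0.5, -3.8, -1.4]
width: 0.001
grip_force: 1.5
```

```bash
python3 st.py 157 .066 -.012 40; python3 look.py w6
```

```text
8.7 [ 0.2    0.421  1.621 -0.059  1.798  1.489] [0.4792 0.1022 0.1951] [-0.5 -3.8 -1.4] 0.0012831403916804243
[ 0.0006 -0.0007  0.0013] [0.0008 0.0042 0.0013]
brass [239.5   5.4] 277 angle 34.19 r 0.0783
```

>>> step_arm:
  series:
    - {"x":0.005,"y":-0.01,"z":0.002,"ax":0,"ay":0,"az":0,"grip":1}
    - {"x":0.01,"y":-0.02,"z":0.003,"ax":0,"ay":0,"az":0,"grip":1}
    - {"x":0.017,"y":-0.029,"z":0.004,"ax":0,"ay":0,"az":0,"grip":1}
    - {"x":0.022,"y":-0.035,"z":0.005,"ax":0,"ay":0,"az":0,"grip":1}
    - {"x":0.026,"y":-0.04,"z":0.006,"ax":0,"ay":0,"az":0,"grip":1}
    - {"x":0.029,"y":-0.043,"z":0.006,"ax":0,"ay":0,"az":0,"grip":1}
    - {"x":0.031,"y":-0.045,"z":0.006,"ax":0,"ay":0,"az":0,"grip":1}
    - {"x":0.033,"y":-0.047,"z":0.007,"ax":0,"ay":0,"az":0,"grip":1}
    - {"x":0.033,"y":-0.047,"z":0.007,"ax":0,"ay":0,"az":0,"grip":1}
    - {"x":0.033,"y":-0.047,"z":0.007,"ax":0,"ay":0,"az":0,"grip":1}

```text
time: 9.75
tool_pos: [0.4829, 0.1275, 0.1819]
tcp_rot: [2.833, 0.413, -1.032]
wrist_force: [-1.3, -2.3, 0.0]
width: 0.001
grip_force: 0.9
```

```bash
python3 st.py 132 .066 -.012 40; python3 look.py w7
```

```text
9.75 [ 0.233  0.449  1.606 -0.037  1.784  1.519] [0.4829 0.1275 0.1819] [-1.3 -2.3  0. ] 0.0012425513610341181
[-0.0002 -0.0008  0.0006] [-0.0005  0.0015  0.0013]
brass [353.2  11.7] 496 angle 10.13 r 0.0808
brass [417. 321.] 1 angle 196.35 r 0.0729
```

View pics/w7.png

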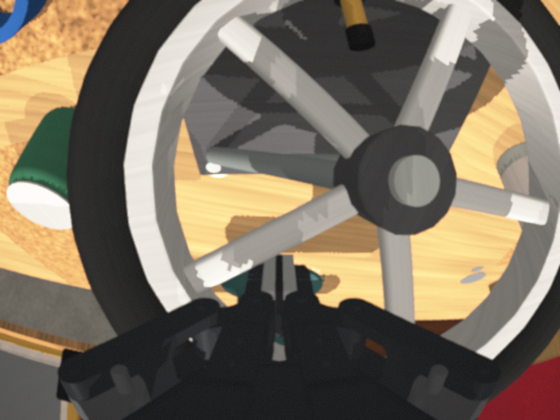

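The wrist view shows the valve near the bottom, pointing in at the hub, with its cap at (360,38). The hub nut is at (414,181), and the pushed spoke runs from (345,200) to (195,275) with the fingertips at (280,270) behind it.

```bash
cat > spk.py <<'E'
from h import *
def spokes(f,segs,nut):
    c=np.load(f); hub,yaw=est(); ex,ey,n,u=axes(yaw)
    X,a,r=fplane(c,nut,.034); d=X-hub-.034*n; print("nut offset ey,u mm",(d@ey*1e3).round(1),(d@u*1e3).round(1))
    th=[]
    for o,i in segs:
        P=fplane(c,o,.006)[0];Q=fplane(c,i,.006)[0]
        v=P-Q; a=np.rad2deg(np.arctan2(v@ey,-v@u)); a=(a-36+36)%72-36; th.append(a)
    print("theta mod 72 (spoke dirs)",np.round(th,1),np.mean(th).round(2))
if __name__=="__main__":
    spokes("w7.npz",[((233,33),(357,141)),((195,276),(343,198)),((460,20),(416,125)),((543,211),(458,195)),((400,305),(395,238))],(414,181))
    spokes("w0.npz",[((148,150),(225,150)),((228,50),(243,122)),((347,95),(276,137)),((338,222),(273,168)),((219,250),(243,178))],(250,150))
E
python3 spk.py
```

```text
nut offset ey,u mm 2.4 0.0
theta mod 72 (spoke dirs) [11.5 10.3  8.8 11.   9.6] 10.25
nut offset ey,u mm 0.2 0.9
theta mod 72 (spoke dirs) [-20.  -23.9 -22.1 -21.4 -19.5] -21.37
```

>>> step_arm:
  series:
    - {"x":0.002,"y":-0.002,"z":0,"ax":0,"ay":0,"az":0,"grip":1}
    - {"x":0.004,"y":-0.004,"z":0.001,"ax":0,"ay":0,"az":0,"grip":1}
    - {"x":0.006,"y":-0.006,"z":0.001,"ax":0,"ay":0,"az":0,"grip":1}
    - {"x":0.008,"y":-0.007,"z":0.001,"ax":0,"ay":0,"az":0,"grip":1}
    - {"x":0.01,"y":-0.0085,"z":0.002,"ax":0,"ay":0,"az":0,"grip":1}
    - {"x":0.0115,"y":-0.0095,"z":0.002,"ax":0,"ay":0,"az":0,"grip":1}
    - {"x":0.0125,"y":-0.01,"z":0.002,"ax":0,"ay":0,"az":0,"grip":1}
    - {"x":0.0125,"y":-0.01,"z":0.002,"ax":0,"ay":0,"az":0,"grip":1}
    - {"x":0.0125,"y":-0.01,"z":0.002,"ax":0,"ay":0,"az":0,"grip":1}

```text
time: 10.7
tool_pos: [0.4855, 0.1334, 0.1771]
tcp_rot: [2.832, 0.414, -1.032]
wrist_force: [-1.7, -2.7, 0.0]
width: 0.0
grip_force: 1.2
```

```bash
python3 st.py 125 .066 -.012 40; python3 look.py w8
```

```text
10.7 [ 0.24   0.461  1.599 -0.032  1.78   1.526] [0.4855 0.1334 0.1771] [-1.7 -2.7  0. ] 5.102702302040047e-05
[-0.0003 -0.001   0.0007] [0.0003 0.0016 0.0013]
brass [383.   22.2] 589 angle 3.29 r 0.0818
```

>>> step_arm:
  series:
    - {"x":0.0015,"y":-0.001,"z":0,"ax":0,"ay":0,"az":0,"grip":1}
    - {"x":0.003,"y":-0.002,"z":0,"ax":0,"ay":0,"az":0,"grip":1}
    - {"x":0.004,"y":-0.003,"z":0.001,"ax":0,"ay":0,"az":0,"grip":1}
    - {"x":0.005,"y":-0.0035,"z":0.001,"ax":0,"ay":0,"az":0,"grip":1}
    - {"x":0.005,"y":-0.0035,"z":0.001,"ax":0,"ay":0,"az":0,"grip":1}
    - {"x":0.005,"y":-0.0035,"z":0.001,"ax":0,"ay":0,"az":0,"grip":1}

```text
time: 11.35
tool_pos: [0.4866, 0.1355, 0.1752]
tcp_rot: [2.833, 0.414, -1.032]
wrist_force: [-1.8, -2.6, -0.1]
width: -0.002
grip_force: 1.2
```

```bash
python3 look.py w9; python3 st.py 195 .066 .13 40
```

```text
brass [393.9  28.1] 587 angle 0.72 r 0.0818
11.4 [ 0.243  0.465  1.596 -0.031  1.778  1.528] [0.4866 0.1355 0.1752] [-1.7 -2.9 -0.4] -0.005722748058979738
[-0.0072  0.1447 -0.2886] [0.0004 0.001  0.0012]
```

>>> step_arm:
  series:
    - {"x":-0.004,"y":0.003,"z":0,"ax":0,"ay":0,"az":0,"grip":1}
    - {"x":-0.01,"y":0.008,"z":-0.001,"ax":0,"ay":0,"az":0,"grip":1}
    - {"x":-0.01,"y":0.008,"z":-0.001,"ax":0,"ay":0,"az":0,"grip":1}
    - {"x":-0.006,"y":0.008,"z":-0.03,"ax":0,"ay":0,"az":0,"grip":1}
    - {"x":0,"y":0.008,"z":-0.08,"ax":0,"ay":0,"az":0,"grip":1}
    - {"x":0.01,"y":0.008,"z":-0.14,"ax":0,"ay":0,"az":0,"grip":1}
    - {"x":0.025,"y":0.01,"z":-0.21,"ax":0,"ay":0,"az":0,"grip":1}
    - {"x":0.02,"y":0.05,"z":-0.28,"ax":0,"ay":0,"az":0,"grip":1}
    - {"x":0.01,"y":0.12,"z":-0.29,"ax":0,"ay":0,"az":0,"grip":1}
    - {"x":0,"y":0.145,"z":-0.29,"ax":0,"ay":0,"az":0,"grip":1}
    - {"x":0,"y":0.145,"z":-0.29,"ax":0,"ay":0,"az":0,"grip":1}
    - {"x":0,"y":0.145,"z":-0.29,"ax":0,"ay":0,"az":0,"grip":1}

```text
time: 12.6
tool_pos: [0.5959, 0.093, 0.2855]
tcp_rot: [2.833, 0.413, -1.034]
wrist_force: [0.3, 0.8, -0.7]
width: 0.002
grip_force: 0.0
```

```bash
python3 look.py w10; python3 st.py 195 .066 -.012 40
```

```text
brass [259.5  66.8] 179 angle 0.67 r 0.0815
12.65 [ 0.161  0.567  1.238 -0.091  2.032  1.431] [0.5958 0.0934 0.2854] [-0.6 -0.6 -0.2] 0.0004075304671699797
[-0.0559  0.0017  0.279 ] [-0.0008  0.0044  0.0028]
```

View pics/w10.png

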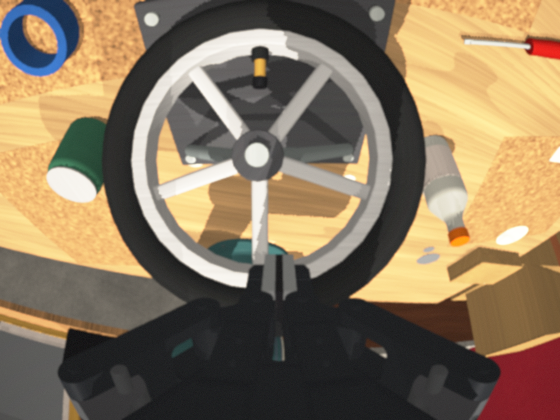

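The wrist view shows the valve at the bottom of the rim: cap (260,87), foot (261,47), hub nut (257,155), opposite spoke straight up. The front screws are at (151,19) and (376,14), and the bystanders are where they were. A quick check of yaw and angle before handing in.

Run:
```python
from h import *; from spk import spokes
spokes("w10.npz",[((195,72),(242,134)),((327,71),(274,136)),((159,193),(233,166)),((366,193),(284,165)),((260,250),(259,182))],(257,155))
c=np.load("w10.npz"); P=[]
for uv in [(151,19),(376,14),(191,159),(349,158)]:
    o,d=fray(c,uv); P.append(o+d*(.014-o[2])/d[2])
for a,b in [(0,1),(2,3)]:
    v=P[a]-P[b]; print("yaw from screws",np.rad2deg(np.arctan2(-v[0],v[1])).round(2),"len",np.linalg.norm(v).round(3),"est",np.rad2deg(est()[1]).round(2))
```

```text
nut offset ey,u mm 0.3 0.3
theta mod 72 (spoke dirs) [ 0.5 -2.   0.4 -0.1  0.4] -0.13
yaw from screws 16.82 len 0.241 est 16.57
yaw from screws 16.92 len 0.243 est 16.57
```

```bash
python3 -c "
from workcell import bot
print(abs(bot.read_state()['joint_vel']).max()); print(bot.finish_job())"
```

```text
0.013907123068137923
the job is handed in; nothing more can be done
None
```

The job is handed in after two separate spoke pushes: the valve measures within about 1° of the very bottom, the wheel is at rest, the hand is clear, and I saw no bystander move in the camera views.

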